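Clamp the go gauge with the knob under the stand's plate

TASK

Set the black gauge block upright and square on the middle of the stand's plate, its length running from the steel stop to the orange jaw, and let go of it. Then turn the red knob under the plate by its wing, so that the jaw slides up and pushes the gauge against the stop, and keep turning until it is clamped with about 15 newtons: below 9 it is loose, and more than 26 at any moment would spoil it. Let go, and leave the other things on the desk where they are.

Things in the scene. Friction and masses are not known exactly. Their poses are not given: they have to be found in the camera images.
- stand: Fixed grey clamping stand; origin on the desk, x away from the robot (with some yaw), y left, z up. Plate x -63 to +73 mm, y -50 to +50 mm, top 95 mm above the desk, underside 85 mm. On it, along y = 0, the steel stop (robot's end) and the orange jaw (far end, a carriage 26 mm high behind it); open to both sides between them. The knob hangs under its right edge.
- stop_zero (a point): Foot of the stop's clamping face at its rearmost setting, on the plate at the stand's x = -37 mm. The stop is steel, 44 mm wide, 14 mm thick, 22 mm high plus a 5 mm screw head, and cannot be pushed. It is preset by hand 0 to 5 mm nearer the robot (towards the stand's -x) than this point, differently each time; its setting is not measured.
- gauge_mid (a point): Centre (17 mm above its underside) of the loose go gauge: black block 34 mm (its x) by 60 mm (its y, the length) by 30 mm high, with two grey pins 4 mm high on top; 0.09 to 0.15 kg. It is clamped along its 60 mm length, its y along the stand's x; grip it across its 34 mm width.
- jaw: Orange jaw, 10 mm thick, 44 mm wide, 3 to 25 mm above the plate; origin at the foot of its clamping face, at the stand's x = +32 mm when fully loose. It advances 18 mm per radian of knob, sliding the gauge before it. It is on springs: once the gauge is against the stop the clamping force grows from zero by 6 N per further mm the knob drives it (108 N per radian).
- knob: Red knob, vertical axis under the plate at the stand's x = -10, y = -38 mm; origin on the axis, 72 mm above the desk. Hub 54 mm across; its wing lies along its own -y. Turning counter-clockwise seen from above (the wing moves away from the robot) tightens. Fully loose its yaw is the stand's minus 0.95 rad; it turns 1.5 rad. Friction 0.48 N m, so it stays put; clamping adds 0.018 N m per newton.
- wing_mid (a point): Centre of the knob's upright wing, 66 mm from the axis and 72 mm above the desk: red plate 12 mm thick (its x), 28 mm long (its y, radial), 30 mm high, out beyond the plate's right edge and open from above. A bar 12 mm wide and high joins it to the hub. Turning the free knob here takes up to 7.3 N while it moves (less at rest); 15 N of clamping adds 4.1 N.
- marking_tape: Bystander: roll of yellow tape, 72 mm across, 19 mm high; origin under its centre.
- contact_block: Bystander: white contact block, 38 by 36 by 12 mm; origin under its centre.
- marker: Bystander: white marker with a red cap, lying, 127 mm long (its y), 14 mm thick; origin under its centre.
- caliper: Bystander: caliper lying flat, 200 mm long (its y), 57 mm wide; origin under its centre.

How it is judged:
By the outcome, as a careful person would: the job done as asked, in the order asked, and still so for the second after the job is handed in, with the robot touching nothing.
It also fails if it takes over 72 s, if anything falls off the work surface, if the arm or the gripper's body presses on something with over 40 N, if the wrist force passes 120 N, or if a joint passes its speed limit or range.

ROBOT

A 7-joint arm with a two-finger parallel gripper is mounted at the origin on a cart in front of the work surface, level with it; the furniture and walls round the work are solid. World frame = base frame: x ahead of the robot, y to its left, z up, the work surface at z = 0. Lengths are in m, angles in rad, forces in N, time in s.
With the tool pointing down it reaches from about 0.425 to 0.975 m from the base axis. Payload 16.7 kg.
Tool frame: the origin (TCP) lies between the finger pads; the fingertips stand bot.tip_reach ahead of it and the grasp point (between the pads) lies 3 mm ahead of it (bot.tip_reach is the distance from the TCP to the fingertips, in m); z points along the fingers, y is the line along which they close (so a half turn about z gives the same grasp; the last joint's range is limited). The gripper opens to 85 mm and grips with 20 to 120 N. Pads are 22 mm wide; open, the fingers measure 114 mm over their backs; the gripper's body (76 mm by 85 mm) begins 54 mm behind the grasp point. The pads swing forward as they close: fully open they stand 13 mm farther back than shut.
Start: joints at [1.024, 0.426, 0.074, 1.606, -0.034, 1.111, -0.067], TCP at [0.261, -0.622, 0.253] pointing down, gripper open.
Joint ranges: [-2.85, 2.85], [-0.5, 2.14], [-1.23, 1.37], [0.21, 2.46], [-1.02, 4.16], [0.16, 2.05], [-2.73, 2.73]. Speed limits (rad/s): [1.89, 1.89, 2.39, 2.39, 3.01, 3.01, 3.01].

INTERFACE

Orientations are given as a rotation vector (axis times angle).
In Python, from plant import bot gives the robot as it stands.
- The arm moves only by the shell command python3 -m crank 'ROWS' [FORCE]. ROWS is JSON, a list of rows, each an object with "xyz": the shift along the world's x, y, z in m, a list of three; "turn": the turn about the world's z in degrees; "fingers": the opening, from 0 (shut) to 1 (fully open). In form: [{"xyz": [dx, dy, dz], "turn": turn, "fingers": fingers}, ...]. A call has 1 to 10 rows; each row is the pose to reach, as a shift and turn from the pose commanded when the call began; what a row does not reach only later rows make up. A row lasts 1/10 s, in which the tool goes at most 50 mm and 8.59 degrees, less where a joint would pass 70% of its speed; a pose out of reach is approached as far as the arm can. A call with a gripper value outside its range is refused whole. The fingers move at their own pace and stop on an object; FORCE is the grip in N (left out, the last holds). Time passes only in rows, so rows that repeat a pose let the fingers close. It gives the time, the measured TCP pose, the force, the opening and the grip force at its end, in the units of the state.
- bot.read_state(): the state, without advancing time (a new reading comes with each control period).
- bot.capture(name): name is "scene" or "top"; returns (picture, depth): 384x512x3 uint8, red, green, blue; 384x512 float32, m along the optical axis (not along the pixel's ray), 0 where there is no reading.
- bot.camera_info(name): a dict with "fx", "fy", "cx", "cy" (pixels), "dist_coeffs" ([k1, k2, p1, p2, k3] as OpenCV has them; the pictures are not rectified), "rvec" (rotation vector, rad) and "tvec" (3), from world to camera coordinates, as OpenCV has them. Camera axes: x right, y down, z forward; pixel columns grow to the right and rows downward; lengths in m; the calibration is good to about 2 mm. A picture is of the moment at which its call begins. camera_info takes no time and is no camera call.
- bot.hand_in(): hands the job in; it is judged then, once.
The state is a dict: "clock": time; "joint_positions": joint angles; "qvel": joint speeds; "joint_efforts": joint torques, N m; "tcp_pos": TCP position; "orientation": TCP orientation; "ft_force": force on the tool from outside, world axes, zero at the start; "moment": the same for the moment, N m; "gripper_width": finger opening in m; "gripper_force": force on a finger pad.
Only numpy, scipy, OpenCV 4.12 (cv2) and the standard library are available. Lean on these libraries where they do the work, as an engineer would, in place of code of your own. Each camera call takes 0.05 s, during which the arm holds its last target. There are 200 camera calls.

## Working session

There is one attempt and no reset: what is moved stays moved. The work goes in short steps, Python scripts to look and compute and a shell command to move; the robot and the scene stay as the last step left them, time stands still between calls to the robot, and variables do not carry over. Pictures are saved under pics/ and viewed, at most 10 in all, crops included, and the job is handed in when it is done.

```bash
ls; mkdir -p pics
python3 - <<'E'
from plant import bot
import cv2,numpy as np
print(bot.tip_reach, bot.read_state())
for n in("scene","top"):
    im,d=bot.capture(n); np.savez(f"/tmp/{n}.npz",im=im,d=d)
    cv2.imwrite(f"pics/{n}0.png",im[:,:,::-1]); print(bot.camera_info(n))
E
```

```text
pics
0.022 {'clock': 0.0, 'joint_positions': array([ 1.02346298,  0.4267341 ,  0.07385421,  1.60661541, -0.03409247,
        1.11074927, -0.06711485]), 'qvel': array([-0.00069979,  0.00022195,  0.0003921 , -0.00245593, -0.00036264,
       -0.00015669,  0.00023638]), 'joint_efforts': array([ 5.58810734e-04, -9.49804902e+01,  3.76180217e+00, -4.63494730e+01,
        1.94582460e-02,  1.05457439e-02, -6.21049230e-05]), 'tcp_pos': array([ 0.26133897, -0.62195691,  0.25260555]), 'orientation': array([-3.07848413e+00, -6.20493941e-01,  5.40850652e-04]), 'ft_force': array([-0.50709904, -0.56577291,  0.17615916]), 'moment': array([0.00018406, 0.00196993, 0.00608249]), 'gripper_force': 0.0, 'gripper_width': 0.08528921654303953}
{'fx': 428.9060979412132, 'fy': 428.9060979412132, 'cx': 256.61482574588575, 'cy': 196.50773046396665, 'dist_coeffs': array([0.05619888, 0.        , 0.        , 0.        , 0.        ]), 'rvec': array([ 2.13368745, -0.65737755,  0.3185562 ]), 'tvec': array([-0.46882004,  0.14893263,  1.2012472 ])}
{'fx': 408.47687480610387, 'fy': 408.47687480610387, 'cx': 259.9003108459494, 'cy': 193.3180917938632, 'dist_coeffs': array([-0.01406602,  0.        ,  0.        ,  0.        ,  0.        ]), 'rvec': array([ 2.23549777, -2.17451662,  0.08729569]), 'tvec': array([-0.17793111,  0.43509557,  1.10217947])}
```

View pics/scene0.png

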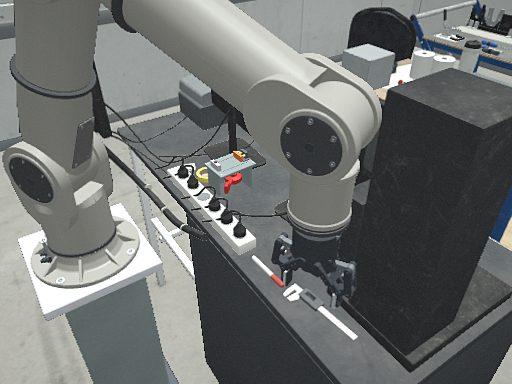

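View pics/top0.png

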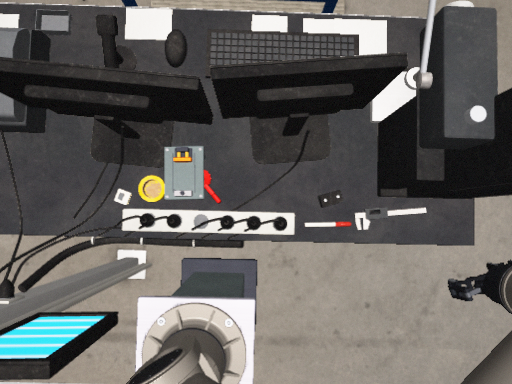

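The scene picture shows the arm, the power strip and the stand at about (228,165). The top picture shows the stand at (184,172), with the jaw at (182,155), the stop at (183,188) and the red wing at (212,190). The gauge is at (330,198) with its two pins. The tape is at (151,188), the contact block at (122,197), the marker at (328,224) and the caliper at (390,213).

```bash
cat > h.py <<'E'
from plant import bot
import cv2,numpy as np
def cam(n):
    c=bot.camera_info(n);K=np.array([[c['fx'],0,c['cx']],[0,c['fy'],c['cy']],[0,0,1]])
    R=cv2.Rodrigues(c['rvec'])[0];return K,c['dist_coeffs'],R,c['tvec']
def plane(n,px,z):
    K,D,R,t=cam(n);p=cv2.undistortPoints(np.float64(px).reshape(-1,1,2),K,D).reshape(-1,2)
    r=np.c_[p,np.ones(len(p))]@R; o=-R.T@t
    return o+r*((z-o[2])/r[:,2])[:,None]
def cloud(n,d):
    K,D,R,t=cam(n);h,w=d.shape;u,v=np.meshgrid(np.arange(w),np.arange(h))
    p=cv2.undistortPoints(np.stack([u,v],-1).reshape(-1,1,2).astype(float),K,D).reshape(-1,2)
    return ((np.c_[p,np.ones(len(p))]*d.reshape(-1,1)-t)@R).reshape(h,w,3)
E
python3 - <<'E'
from h import *
T=np.load('/tmp/top.npz');im=T['im'];d=T['d']
cv2.imwrite('pics/c1.png',cv2.resize(im[135:215,155:355,::-1],None,fx=4,fy=4,interpolation=cv2.INTER_CUBIC))
P=cloud('top',d)
print(P[198,325:340].round(3)[::3],P[175,175:200:6].round(3),P[190,212].round(3),P[210,205].round(3),P[180,290].round(3))
hsv=cv2.cvtColor(im,cv2.COLOR_RGB2HSV)
# gauge: points by height 20-45mm
m=((P[...,2]>.015)&(P[...,2]<.05)).astype(np.uint8);m[:180]=0;m[212:]=0;m[:,:300]=0;m[:,355:]=0
ys,xs=np.nonzero(m);print('gauge n',len(xs),xs.min(),xs.max(),ys.min(),ys.max(),np.median(P[ys,xs,2]))
q=P[ys,xs];print(q.mean(0),cv2.minAreaRect((q[:,:2]*1000).astype(np.float32)))
m=(P[...,2]>.08)&(P[...,2]<.1);m[:140]=0;m[206:]=0;m[:,:155]=0;m[:,215:]=0
q=P[m];print('plate',len(q),np.median(q[:,2]),cv2.minAreaRect((q[:,:2]*1000).astype(np.float32)))
red=((hsv[...,0]<6)|(hsv[...,0]>174))&(hsv[...,1]>150)&(hsv[...,2]>80);red[:, :195]=0;red[:,230:]=0;red[:160]=0;red[210:]=0
q=P[red];print('red');print(np.c_[np.argwhere(red)[:,::-1],q.round(3)][::6])
E
```

```text
[[ 0.431 -0.342  0.029]
 [ 0.432 -0.351  0.027]
 [ 0.432 -0.359  0.027]
 [ 0.432 -0.367  0.028]
 [ 0.432 -0.375  0.027]] [[ 0.476  0.053  0.092]
 [ 0.476  0.037  0.093]
 [ 0.477  0.022  0.095]
 [ 0.477  0.006  0.098]
 [ 0.478 -0.008  0.094]] [ 0.446 -0.034 -0.   ] [ 0.39  -0.016 -0.002] [ 0.48  -0.249 -0.002]
gauge n 284 318 342 190 207 0.029707287220541653
[ 0.43066782 -0.35574662  0.02933487] ((431.0567932128906, -356.644775390625), (33.84255599975586, 60.56037139892578), 17.455293655395508)
plate 1816 0.0945757977510531 ((482.3350830078125, 17.871131896972656), (139.359130859375, 125.99752044677734), 2.5723791122436523)
red
[[ 2.04e+02  1.70e+02  4.93e-01 -1.80e-02  7.20e-02]
 [ 2.07e+02  1.71e+02  4.98e-01 -1.80e-02 -1.00e-03]
 [ 2.04e+02  1.73e+02  4.85e-01 -1.90e-02  7.50e-02]
 [ 2.05e+02  1.74e+02  4.82e-01 -2.10e-02  7.50e-02]
 [ 2.05e+02  1.75e+02  4.80e-01 -2.10e-02  7.00e-02]
 [ 2.04e+02  1.76e+02  4.77e-01 -1.90e-02  7.50e-02]
 [ 2.10e+02  1.76e+02  4.84e-01 -2.70e-02  2.00e-03]
 [ 2.09e+02  1.77e+02  4.75e-01 -3.10e-02  7.00e-02]
 [ 2.08e+02  1.78e+02  4.73e-01 -2.90e-02
[... 637 characters left out ...]
 7.30e-02]
 [ 2.11e+02  1.90e+02  4.41e-01 -3.80e-02  7.60e-02]
 [ 2.11e+02  1.91e+02  4.39e-01 -3.80e-02  7.50e-02]
 [ 2.11e+02  1.92e+02  4.36e-01 -3.90e-02  7.80e-02]
 [ 2.11e+02  1.93e+02  4.34e-01 -3.80e-02  7.20e-02]
 [ 2.11e+02  1.94e+02  4.31e-01 -3.90e-02  7.80e-02]
 [ 2.12e+02  1.95e+02  4.28e-01 -4.20e-02  8.30e-02]
 [ 2.12e+02  1.96e+02  4.26e-01 -4.20e-02  8.60e-02]
 [ 2.12e+02  1.97e+02  4.23e-01 -4.20e-02  8.60e-02]
 [ 2.18e+02  1.97e+02  4.27e-01 -5.10e-02  4.00e-03]
 [ 2.18e+02  1.98e+02  4.21e-01 -5.80e-02  8.70e-02]
 [ 2.18e+02  1.99e+02  4.18e-01 -5.80e-02  8.80e-02]
 [ 2.18e+02  2.00e+02  4.16e-01 -5.80e-02  8.80e-02]
 [ 2.19e+02  2.01e+02  4.13e-01 -6.10e-02  8.60e-02]]
```

View pics/c1.png

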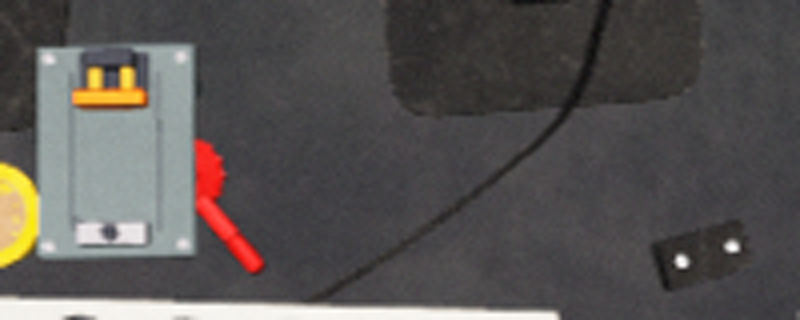

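Seen in the crop: the stand plate runs from (37,45) to (195,257) with the jaw at the top and the stop at the bottom. The wing goes out to (258,268). The gauge pins are at (682,261) and (733,246). Next I'll refine these positions.

```bash
cat >> h.py <<'E'
def look(n='top'):
    im,d=bot.capture(n);return im,d,cv2.cvtColor(im,cv2.COLOR_RGB2HSV)
def cent(m):
    k,l,s,c=cv2.connectedComponentsWithStats(m.astype(np.uint8));return s,c
def box(m,x0,x1,y0,y1):
    o=np.zeros_like(m);o[y0:y1,x0:x1]=m[y0:y1,x0:x1];return o
E
python3 - <<'E'
from h import *
T=np.load('/tmp/top.npz');im=T['im'];d=T['d'];hsv=cv2.cvtColor(im,cv2.COLOR_RGB2HSV);P=cloud('top',d)
g=cv2.cvtColor(im,cv2.COLOR_RGB2GRAY)
# pins
s,c=cent(box(g>140,315,346,188,209));print(s[1:,4]);
I=box(g.astype(float),315,346,188,209);I[I<70]=0
pins=[]
for k in range(1,len(c)):
    if s[k,4]>=3:
        x,y=c[k].round().astype(int);w=np.clip(g[y-3:y+4,x-3:x+4].astype(float)-60,0,None);yy,xx=np.mgrid[y-3:y+4,x-3:x+4]
        pins.append([(w*xx).sum()/w.sum(),(w*yy).sum()/w.sum()])
q=plane('top',pins,.034);print(pins,q);v=q[1]-q[0];print('gauge',q.mean(0),np.degrees(np.arctan2(v[1],v[0])),np.hypot(*v[:2]))
# plate: HSV greyish-green
print(hsv[175,185],hsv[150,168],g[188,180])
m=box((g>90)&(hsv[...,2]<190)&(abs(hsv[...,1].astype(int)-hsv[175,185,1])<25),160,208,140,203)
m=cv2.morphologyEx(m.astype(np.uint8),cv2.MORPH_CLOSE,np.ones((9,9)))
cs=max(cv2.findContours(m,0,2)[0],key=cv2.contourArea)
w=plane('top',cs.reshape(-1,2),.095)[:,:2]*1000
print('plate',cv2.minAreaRect(w.astype(np.float32)))
o=box((hsv[...,0]>8)&(hsv[...,0]<22)&(hsv[...,1]>180)&(g>90),165,200,140,170)
ys,xs=np.nonzero(o);print('orange',xs.min(),xs.max(),ys.min(),ys.max())
for r in range(150,165):print(r,hsv[r,183],end=' ')
print()
st=box(g>170,170,197,180,200)
ys,xs=np.nonzero(st);print('stop',xs.min(),xs.max(),ys.min(),ys.max())
print([ (r,g[r,176:192].mean().round()) for r in range(180,202)])
red=box(((hsv[...,0]<6)|(hsv[...,0]>174))&(hsv[...,1]>150)&(P[...,2]>.08),195,230,190,210)
ys,xs=np.nonzero(red);print('wing',plane('top',np.c_[xs,ys],.087).mean(0),len(xs),cv2.minAreaRect((plane('top',np.c_[xs,ys],.087)[:,:2]*1000).astype(np.float32)))
for r in(224,): 
    mk=box(g>150,300,352,218,232);ys,xs=np.nonzero(mk);print('marker',plane('top',np.c_[xs,ys],.014)[:,:2].min(0),plane('top',np.c_[xs,ys],.014)[:,:2].max(0))
print('strip z',[P[r,215].round(3) for r in (214,222,230)])
E
```

```text
[9 9]
[[np.float64(337.5915687629578), np.float64(196.12301313061508)], [np.float64(324.96977837474816), np.float64(199.84217595701813)]] [[ 0.43711311 -0.37509841  0.034     ]
 [ 0.42612371 -0.34107849  0.034     ]]
gauge [ 0.43161841 -0.35808845  0.034     ] 107.9019397718617 0.035750834033168255
[ 87  17 161] [ 90   1 201] 165
plate ((482.94927978515625, 30.991531372070312), (134.8514404296875, 98.72566223144531), 1.9914475679397583)
orange 174 191 152 160
150 [120  22  93] 151 [120  25  52] 152 [115  33  47] 153 [120  30  95] 154 [115  29  96] 155 [123  30  93] 156 [177  43 106] 157 [ 13 204 216] 158 [ 22 198 255] 159 [ 21 204 255] 160 [ 19 204 254] 161 [ 10 204 119] 162 [ 12  69 133] 163 [ 87  17 165] 164 [ 83  19 162] 
stop 174 190 190 195
[(180, np.float64(161.0)), (181, np.float64(162.0)), (182, np.float64(162.0)), (183, np.float64(162.0)), (184, np.float64(162.0)), (185, np.float64(162.0)), (186, np.float64(162.0)), (187, np.float64(163.0)), (188, np.float64(163.0)), (189, np.float64(163.0)), (190, np.float64(171.0)), (191, np.float64(199.0)), (192, np.float64(185.0)), (193, np.float64(186.0)), (194, np.float64(197.0)), (195, np.float64(201.0)), (196, np.float64(113.0)), (197, np.float64(165.0)), (198, np.float64(155.0)), (199, np.float64(91.0)), (200, np.float64(71.0)), (201, np.float64(70.0))]
wing [ 0.42094287 -0.05090643  0.087     ] 46 ((420.6839599609375, -51.41194152832031), (27.109081268310547, 11.050106048583984), 41.501930236816406)
marker [ 0.35404222 -0.37359666] [ 0.36702749 -0.29115337]
strip z [array([ 0.38 , -0.047,  0.036]), array([ 0.359, -0.048,  0.036]), array([ 0.338, -0.049,  0.04 ])]
```

Run:
```python
from h import *
T=np.load('/tmp/top.npz');im=T['im'];hsv=cv2.cvtColor(im,cv2.COLOR_RGB2HSV)
g=cv2.cvtColor(im,cv2.COLOR_RGB2GRAY)
sc=[]
for cx,cy in((49,60),(181,58),(49,246),(183,243)):
    x,y=round(155+cx/4-.4),round(135+cy/4-.4)
    w=np.clip(g[y-2:y+3,x-2:x+3].astype(float)-172,0,None);yy,xx=np.mgrid[y-2:y+3,x-2:x+3];sc.append([(w*xx).sum()/w.sum(),(w*yy).sum()/w.sum()])
q=plane('top',sc,.096);print(np.round(sc,2),q.round(4));
a=lambda v:np.degrees(np.arctan2(v[1],v[0]))
print('yaw',a(q[0]-q[2]),a(q[1]-q[3]),a(q[0]-q[1])-90,a(q[2]-q[3])-90,'centre',q.mean(0))
print('stop face',plane('top',[[182.3,190.3],[182.3,195.6]],.117),'jaw face',plane('top',[[183,161.0]],.12))
# scene cross-check
S=np.load('/tmp/scene.npz');P=cloud('scene',S['d']);h=cv2.cvtColor(S['im'],cv2.COLOR_RGB2HSV)
m=box((P[...,2]>.09)&(P[...,2]<.1),195,270,140,190)
p=P[m];print(len(p),cv2.minAreaRect((p[:,:2]*1000).astype(np.float32)))
r=((h[...,0]<6)|(h[...,0]>174))&(h[...,1]>150)
r=box(r,215,250,165,200);p=P[r];p=p[(p[:,2]>.05)];print(p[p[:,0]<.445].round(3)[::4])
```

```text
[[166.73 149.27]
 [199.75 148.76]
 [166.53 196.19]
 [200.31 195.5 ]] [[ 0.5404  0.0752  0.096 ]
 [ 0.5442 -0.0082  0.096 ]
 [ 0.4214  0.071   0.096 ]
 [ 0.4256 -0.0137  0.096 ]]
yaw 2.027103887317053 2.6988481537852294 2.6321433856303145 2.78715526956168 centre [0.48290666 0.03108911 0.096     ]
stop face [[0.4361872  0.02851447 0.117     ]
 [0.42308419 0.02802543 0.117     ]] jaw face [[0.50863024 0.02901541 0.12      ]]
588 ((484.6524658203125, 34.54595947265625), (283.5072021484375, 163.29263305664062), 60.36211013793945)
[[-0.094 -0.989  0.836]
 [ 0.443 -0.005  0.066]
 [ 0.443 -0.029  0.075]
 [ 0.427 -0.046  0.088]
 [ 0.422 -0.041  0.083]
 [ 0.433 -0.046  0.082]
 [ 0.421 -0.056  0.089]
 [ 0.411 -0.054  0.087]
 [ 0.424 -0.056  0.084]
 [ 0.411 -0.06   0.088]
 [ 0.432 -0.047  0.071]
 [ 0.416 -0.063  0.084]
 [ 0.411 -0.059  0.079]
 [ 0.43  -0.05   0.067]
 [ 0.417 -0.062  0.075]
 [ 0.412 -0.062  0.074]
 [ 0.412 -0.062  0.07 ]
 [ 0.412 -0.062  0.066]]
```

```bash
python3 -m crank '[{"xyz":[0.02,0.03,0],"turn":8,"fingers":0.65},{"xyz":[0.05,0.07,0],"turn":16,"fingers":0.65},{"xyz":[0.08,0.11,0],"turn":24,"fingers":0.65},{"xyz":[0.11,0.15,0],"turn":32,"fingers":0.65},{"xyz":[0.13,0.19,0],"turn":40,"fingers":0.65},{"xyz":[0.15,0.22,0],"turn":48,"fingers":0.65},{"xyz":[0.16,0.24,0],"turn":56,"fingers":0.65},{"xyz":[0.17,0.26,0],"turn":64,"fingers":0.65},{"xyz":[0.17,0.264,0],"turn":72,"fingers":0.65},{"xyz":[0.17,0.264,0],"turn":80,"fingers":0.65}]' 40
```

```text
clock: 1.1
tcp_pos: [0.4318, -0.357, 0.2531]
orientation: [-1.951, -2.462, -0.0]
ft_force: [-0.8, -0.0, 1.1]
gripper_width: 0.0559
gripper_force: 0.0
```

```bash
python3 -m crank '[{"xyz":[-0.0005,-0.0005,-0.05],"turn":4.4,"fingers":0.65},{"xyz":[-0.0005,-0.0005,-0.10],"turn":4.4,"fingers":0.65},{"xyz":[-0.0005,-0.0005,-0.14],"turn":4.4,"fingers":0.65},{"xyz":[-0.0005,-0.0005,-0.17],"turn":4.4,"fingers":0.65},{"xyz":[-0.0005,-0.0005,-0.19],"turn":4.4,"fingers":0.65},{"xyz":[-0.0005,-0.0005,-0.205],"turn":4.4,"fingers":0.65},{"xyz":[-0.0005,-0.0005,-0.215],"turn":4.4,"fingers":0.65},{"xyz":[-0.0005,-0.0005,-0.223],"turn":4.4,"fingers":0.65},{"xyz":[-0.0005,-0.0005,-0.223],"turn":4.4,"fingers":0.65}]' && python3 -m crank '[{"xyz":[0,0,0],"turn":0,"fingers":0.3},{"xyz":[0,0,0],"turn":0,"fingers":0.3},{"xyz":[0,0,0],"turn":0,"fingers":0.2},{"xyz":[0,0,0],"turn":0,"fingers":0.2},{"xyz":[0,0,0],"turn":0,"fingers":0.2},{"xyz":[0,0,0],"turn":0,"fingers":0.2}]' 40
```

```text
clock: 2.0
tcp_pos: [0.4309, -0.3587, 0.0299]
orientation: [-1.864, -2.528, 0.0]
ft_force: [1.2, -0.1, 0.3]
gripper_width: 0.0558
gripper_force: 0.0
clock: 2.6
tcp_pos: [0.4314, -0.3591, 0.0313]
orientation: [1.864, 2.527, -0.0]
ft_force: [-0.2, 0.9, 7.8]
gripper_width: 0.0334
gripper_force: 40.8
```

```bash
python3 -m crank '[{"xyz":[0,0,0.01],"turn":0,"fingers":0.2},{"xyz":[0,0,0.03],"turn":0,"fingers":0.2},{"xyz":[0,0,0.06],"turn":0,"fingers":0.2},{"xyz":[0,0,0.10],"turn":0,"fingers":0.2},{"xyz":[0,0,0.14],"turn":0,"fingers":0.2},{"xyz":[0,0,0.17],"turn":0,"fingers":0.2},{"xyz":[0.004,0.02,0.18],"turn":5,"fingers":0.2},{"xyz":[0.008,0.05,0.18],"turn":10,"fingers":0.2},{"xyz":[0.012,0.09,0.18],"turn":17,"fingers":0.2},{"xyz":[0.016,0.13,0.18],"turn":25,"fingers":0.2}]' && python3 -m crank '[{"xyz":[0.004,0.04,0],"turn":7,"fingers":0.2},{"xyz":[0.008,0.08,0],"turn":14,"fingers":0.2},{"xyz":[0.012,0.12,0],"turn":21,"fingers":0.2},{"xyz":[0.016,0.16,0],"turn":28,"fingers":0.2},{"xyz":[0.020,0.20,0],"turn":35,"fingers":0.2},{"xyz":[0.024,0.23,0],"turn":42,"fingers":0.2},{"xyz":[0.026,0.25,0],"turn":47,"fingers":0.2},{"xyz":[0.0265,0.259,0],"turn":49.9,"fingers":0.2},{"xyz":[0.0265,0.259,0],"turn":49.9,"fingers":0.2},{"xyz":[0.0265,0.259,0],"turn":49.9,"fingers":0.2}]'
python3 - <<'E'
from h import *
im,d,h=look();cv2.imwrite('pics/c2.png',cv2.resize(im[100:250,120:320,::-1],None,fx=4,fy=4))
im,d,h=look('scene');cv2.imwrite('pics/c3.png',cv2.resize(im[100:200,170:300,::-1],None,fx=5,fy=5))
E
```

```text
clock: 3.6
tcp_pos: [0.4468, -0.2275, 0.2112]
orientation: [1.267, 2.874, -0.001]
ft_force: [1.4, 0.3, -0.8]
gripper_width: 0.0332
gripper_force: 39.9
clock: 4.6
tcp_pos: [0.4733, 0.0291, 0.2104]
orientation: [0.052, -3.141, 0.001]
ft_force: [-1.6, -0.5, -0.9]
gripper_width: 0.0335
gripper_force: 39.9
```

View pics/c3.png

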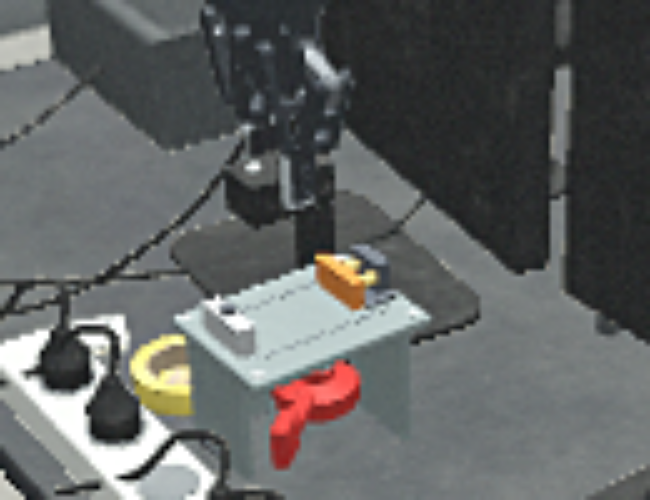

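The scene crop shows the gauge held level in the gripper above the plate. The path to the plate is clear, with the stop at (228,325), the jaw at (340,280) and the wing at (285,430).

```bash
python3 -m crank '[{"xyz":[0.002,0.0016,-0.02],"turn":0.6,"fingers":0.2},{"xyz":[0.002,0.0016,-0.04],"turn":0.6,"fingers":0.2},{"xyz":[0.002,0.0016,-0.055],"turn":0.6,"fingers":0.2},{"xyz":[0.002,0.0016,-0.065],"turn":0.6,"fingers":0.2},{"xyz":[0.002,0.0016,-0.072],"turn":0.6,"fingers":0.2},{"xyz":[0.002,0.0016,-0.077],"turn":0.6,"fingers":0.2},{"xyz":[0.002,0.0016,-0.080],"turn":0.6,"fingers":0.2},{"xyz":[0.002,0.0016,-0.080],"turn":0.6,"fingers":0.2}]' && python3 -m crank '[{"xyz":[0,0,-0.001],"turn":0,"fingers":0.2},{"xyz":[0,0,-0.002],"turn":0,"fingers":0.2},{"xyz":[0,0,-0.003],"turn":0,"fingers":0.2},{"xyz":[0,0,-0.003],"turn":0,"fingers":0.2}]';python3 - <<'E'
from h import *
im,d,h=look('scene');cv2.imwrite('pics/c4.png',cv2.resize(im[120:190,190:280,::-1],None,fx=8,fy=8))
E
```

```text
clock: 5.5
tcp_pos: [0.4755, 0.0318, 0.1303]
orientation: [-0.074, 3.141, -0.0]
ft_force: [-1.1, 0.2, -1.0]
gripper_width: 0.0333
gripper_force: 40.0
clock: 5.9
tcp_pos: [0.4754, 0.0318, 0.1273]
orientation: [0.074, -3.141, 0.0]
ft_force: [-0.1, -0.8, -1.4]
gripper_width: 0.0331
gripper_force: 40.0
```

View pics/c4.png

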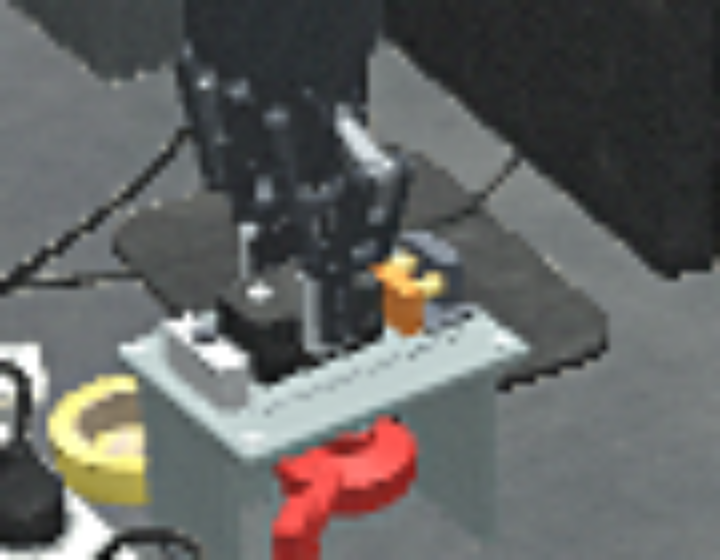

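The gauge sits between the stop and the jaw, just above the plate. There is a small gap to the stop at about (235,350).

```bash
python3 -m crank '[{"xyz":[0,0,-0.001],"turn":0,"fingers":0.2},{"xyz":[0,0,-0.001],"turn":0,"fingers":0.2}]'; python3 -m crank '[{"xyz":[0,0,-0.001],"turn":0,"fingers":0.2},{"xyz":[0,0,-0.001],"turn":0,"fingers":0.2}]'
```

```text
clock: 6.15
tcp_pos: [0.4755, 0.0318, 0.1263]
orientation: [-0.074, 3.141, -0.0]
ft_force: [0.7, -0.1, -0.2]
gripper_width: 0.0333
gripper_force: 40.1
clock: 6.35
tcp_pos: [0.4755, 0.0319, 0.1262]
orientation: [-0.074, 3.141, -0.002]
ft_force: [-9.4, -2.3, 25.3]
gripper_width: 0.0327
gripper_force: 43.2
```

```bash
python3 -m crank '[{"xyz":[0,0,0.0008],"turn":0,"fingers":0.2},{"xyz":[0,0,0.0008],"turn":0,"fingers":0.5},{"xyz":[0,0,0.0008],"turn":0,"fingers":0.62},{"xyz":[0,0,0.0008],"turn":0,"fingers":0.62},{"xyz":[0,0,0.0008],"turn":0,"fingers":0.62},{"xyz":[0,0,0.005],"turn":0,"fingers":0.62},{"xyz":[0,0,0.015],"turn":0,"fingers":0.62},{"xyz":[0,0,0.035],"turn":0,"fingers":0.62},{"xyz":[0,0,0.065],"turn":0,"fingers":0.62},{"xyz":[0,0,0.10],"turn":0,"fingers":0.62}]'; python3 -m crank '[{"xyz":[0,-0.04,0.02],"turn":-8,"fingers":0.5},{"xyz":[0,-0.08,0.02],"turn":-16,"fingers":0.5},{"xyz":[0,-0.12,0.02],"turn":-24,"fingers":0.5},{"xyz":[0,-0.16,0.02],"turn":-32,"fingers":0.5},{"xyz":[0,-0.2,0.02],"turn":-40,"fingers":0.5},{"xyz":[0,-0.22,0.02],"turn":-48,"fingers":0.5},{"xyz":[0,-0.22,0.02],"turn":-56,"fingers":0.5},{"xyz":[0,-0.22,0.02],"turn":-64,"fingers":0.5},{"xyz":[0,-0.22,0.02],"turn":-72,"fingers":0.5},{"xyz":[0,-0.22,0.02],"turn":-80,"fingers":0.5}]';python3 - <<'E'
from h import *
im,d,h=look();cv2.imwrite('pics/c5.png',cv2.resize(im[135:215,150:230,::-1],None,fx=7,fy=7,interpolation=cv2.INTER_CUBIC));np.savez('/tmp/top1.npz',im=im,d=d)
E
```

```text
clock: 7.35
tcp_pos: [0.4749, 0.0321, 0.2266]
orientation: [0.075, -3.14, -0.001]
ft_force: [1.1, -0.2, 0.5]
gripper_width: 0.053
gripper_force: 0.0
clock: 8.35
tcp_pos: [0.4755, -0.188, 0.2462]
orientation: [1.969, 2.447, 0.001]
ft_force: [0.1, -0.9, 0.6]
gripper_width: 0.0425
gripper_force: 0.0
```

View pics/c5.png

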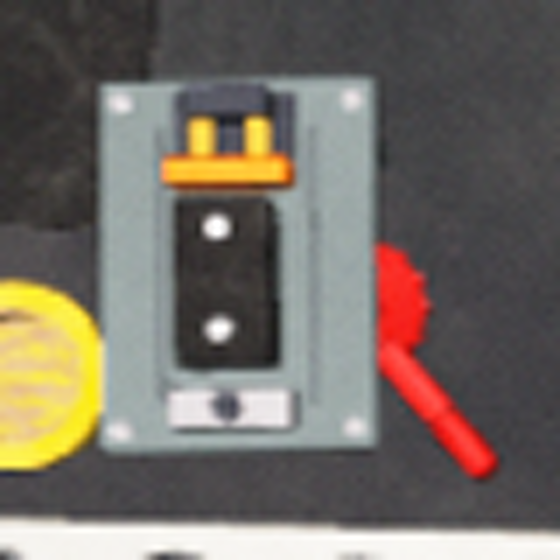

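The gauge stands upright between the stop and the jaw, covering about x 175–279 and y 195–370 in this crop. It is close to square, with gaps at both ends. The wing runs from (390,355) to (485,465).

```bash
python3 -m crank '[{"xyz":[-0.01,0.03,-0.02],"turn":-8,"fingers":0.3},{"xyz":[-0.02,0.06,-0.04],"turn":-16,"fingers":0.3},{"xyz":[-0.03,0.09,-0.06],"turn":-24,"fingers":0.3},{"xyz":[-0.04,0.11,-0.08],"turn":-32,"fingers":0.3},{"xyz":[-0.05,0.13,-0.09],"turn":-40,"fingers":0.3},{"xyz":[-0.056,0.136,-0.096],"turn":-48,"fingers":0.3},{"xyz":[-0.056,0.136,-0.096],"turn":-56,"fingers":0.3},{"xyz":[-0.056,0.136,-0.096],"turn":-60.6,"fingers":0.3},{"xyz":[-0.056,0.136,-0.096],"turn":-60.6,"fingers":0.3}]'
python3 - <<'E'
from h import *
im,d,h=look();cv2.imwrite('pics/c6.png',np.hstack([cv2.resize(im[140:220,170:250,::-1],None,fx=5,fy=5,interpolation=cv2.INTER_CUBIC),cv2.resize(look('scene')[0][130:210,190:270,::-1],None,fx=5,fy=5,interpolation=cv2.INTER_CUBIC)]))
E
```

```text
clock: 9.3
tcp_pos: [0.4197, -0.052, 0.1499]
orientation: [2.931, 1.13, 0.001]
ft_force: [-0.4, -0.4, -0.1]
gripper_width: 0.0255
gripper_force: 0.0
```

View pics/c6.png

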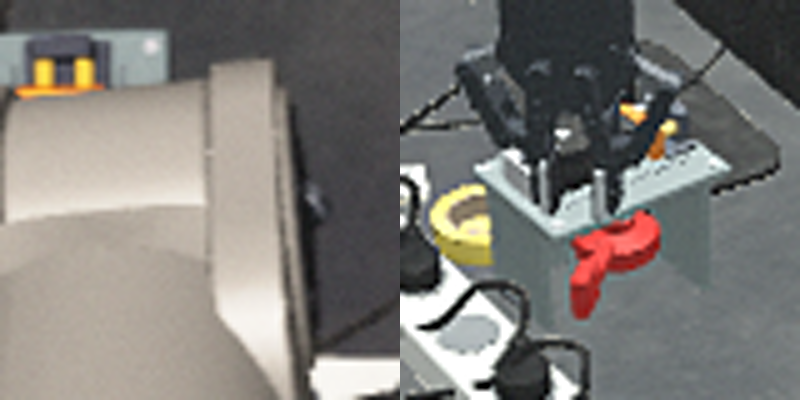

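The fingers hang over the wing at about z 0.13, clear of the stand. The top view is blocked by the arm. I'll go down in stages.

```bash
python3 -m crank '[{"xyz":[0,0,-0.012],"turn":0,"fingers":0.3},{"xyz":[0,0,-0.024],"turn":0,"fingers":0.3},{"xyz":[0,0,-0.032],"turn":0,"fingers":0.3},{"xyz":[0,0,-0.038],"turn":0,"fingers":0.3}]'; python3 -m crank '[{"xyz":[0,0,-0.005],"turn":0,"fingers":0.3},{"xyz":[0,0,-0.01],"turn":0,"fingers":0.3},{"xyz":[0,0,-0.01],"turn":0,"fingers":0.3}]'
```

```text
clock: 9.8
tcp_pos: [0.4189, -0.0521, 0.11]
orientation: [-2.931, -1.129, 0.002]
ft_force: [0.3, -0.4, -0.2]
gripper_width: 0.0256
gripper_force: 0.0
clock: 10.1
tcp_pos: [0.4193, -0.0521, 0.1008]
orientation: [-2.932, -1.128, 0.001]
ft_force: [-0.4, -0.4, -0.2]
gripper_width: 0.0256
gripper_force: 0.0
```

```bash
python3 -m crank '[{"xyz":[0,0,-0.006],"turn":0,"fingers":0.3},{"xyz":[0,0,-0.012],"turn":0,"fingers":0.3},{"xyz":[0,0,-0.018],"turn":0,"fingers":0.3},{"xyz":[0,0,-0.018],"turn":0,"fingers":0.3}]'; python3 -m crank '[{"xyz":[0,0,0],"turn":0,"fingers":0.22},{"xyz":[0,0,0],"turn":0,"fingers":0.17},{"xyz":[0,0,0],"turn":0,"fingers":0.13},{"xyz":[0,0,0],"turn":0,"fingers":0.1}]' 30;  python3 - <<'E'
from h import *
im,d,h=look('scene');cv2.imwrite('pics/c7.png',cv2.resize(im[130:210,190:270,::-1],None,fx=6,fy=6,interpolation=cv2.INTER_CUBIC))
E
```

```text
clock: 10.5
tcp_pos: [0.419, -0.0521, 0.0825]
orientation: [-2.931, -1.128, 0.002]
ft_force: [-0.0, -0.4, 0.1]
gripper_width: 0.0252
gripper_force: 0.0
clock: 10.9
tcp_pos: [0.4197, -0.0523, 0.0835]
orientation: [2.932, 1.127, 0.001]
ft_force: [1.1, -0.8, 0.3]
gripper_width: 0.0116
gripper_force: 31.5
```

View pics/c7.png

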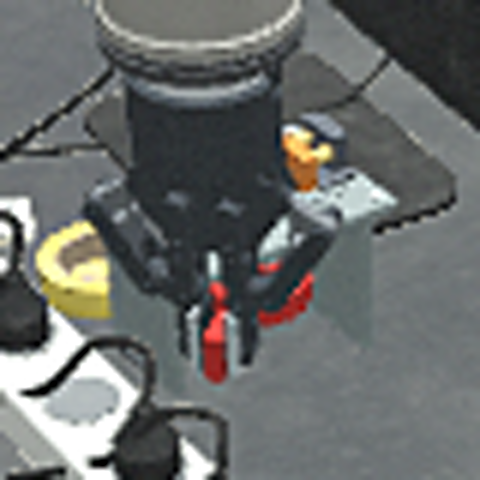

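The wing is held between both pads at about (215,335), and the opening of 11.6 mm matches its 12 mm thickness. Next I'll work out the arc.

Run:
```python
import numpy as np
c=np.array([.4696,-.0075]);p=np.array([.4197,-.0523])-c
for f in list(np.arange(2.5,26,2.5)):
    t=np.radians(f);R=np.array([[np.cos(t),-np.sin(t)],[np.sin(t),np.cos(t)]]);print(f,(R@p-p).round(4))
```

```text
2.5 [ 0.002  -0.0021]
5.0 [ 0.0041 -0.0042]
7.5 [ 0.0063 -0.0061]
10.0 [ 0.0085 -0.008 ]
12.5 [ 0.0109 -0.0097]
15.0 [ 0.0133 -0.0114]
17.5 [ 0.0158 -0.0129]
20.0 [ 0.0183 -0.0144]
22.5 [ 0.0209 -0.0157]
25.0 [ 0.0236 -0.0169]
```

```bash
python3 -m crank '[{"xyz":[0.0020,-0.0021,0],"turn":2.5,"fingers":0.1},{"xyz":[0.0041,-0.0042,0],"turn":5,"fingers":0.1},{"xyz":[0.0063,-0.0061,0],"turn":7.5,"fingers":0.1},{"xyz":[0.0085,-0.0080,0],"turn":10,"fingers":0.1}]' 60; python3 -m crank '[{"xyz":[0.0024,-0.0017,0],"turn":2.5,"fingers":0.1},{"xyz":[0.0048,-0.0034,0],"turn":5,"fingers":0.1},{"xyz":[0.0073,-0.0049,0],"turn":7.5,"fingers":0.1},{"xyz":[0.0098,-0.0064,0],"turn":10,"fingers":0.1},{"xyz":[0.0124,-0.0077,0],"turn":12.5,"fingers":0.1},{"xyz":[0.0151,-0.0089,0],"turn":15,"fingers":0.1}]'
python3 - <<'E'
from h import *
s=bot.read_state();print(s['moment'],s['tcp_pos'])
im,d,h=look();np.savez('/tmp/t2.npz',im=im)
E
```

```text
clock: 11.35
tcp_pos: [0.4282, -0.0605, 0.0835]
orientation: [2.822, 1.381, 0.0]
ft_force: [0.1, -0.7, 3.9]
gripper_width: 0.0111
gripper_force: 60.4
clock: 11.95
tcp_pos: [0.4433, -0.0695, 0.0836]
orientation: [2.617, 1.737, 0.0]
ft_force: [-0.1, -3.0, 4.6]
gripper_width: 0.0108
gripper_force: 60.5
[-0.61599891  0.18091777 -0.5618207 ] [ 0.44325308 -0.06954228  0.08355736]
```

```bash
cat > tq.py <<'E'
from h import *
c=np.array([.4696,-.0075]);L=[]
for i in range(4):
    s=bot.read_state();p=s['tcp_pos'][:2]-c;F=s['ft_force'];L.append(s['moment'][2]+p[0]*F[1]-p[1]*F[0]);bot.capture('scene')
o=s['orientation'];a=2*np.degrees(np.arctan2(o[1],o[0]))-90;a=(a+90)%180-90
print('T',np.round(L,3),'mean',np.mean(L).round(3),'phi',round(a+47.9,2),'r',np.hypot(*p).round(4),'ang',round(np.degrees(np.arctan2(p[1],p[0]))+138.1,2),'F',F.round(1),'M',s['moment'].round(2))
p=s['tcp_pos'][:2]-c
for f in(2,4,6,8,10):
    t=np.radians(f);R=np.array([[np.cos(t),-np.sin(t)],[np.sin(t),np.cos(t)]]);print(f,(R@p-p).round(4))
E
python3 tq.py
```

```text
T [-0.169  0.113  0.235  0.191] mean 0.093 phi 24.89 r 0.0673 ang 25.4 F [ 3.2 -6.4  2.7] M [-1.29 -0.51 -0.17]
2 [ 0.0022 -0.0009]
4 [ 0.0044 -0.0017]
6 [ 0.0066 -0.0024]
8 [ 0.0089 -0.003 ]
10 [ 0.0112 -0.0036]
```

```bash
sed -i 's/range(4)/range(1)/; s/;bot.capture(.scene.)//' tq.py; python3 -m crank '[{"xyz":[0.0011,-0.0005,0],"turn":1,"fingers":0.1},{"xyz":[0.0022,-0.0009,0],"turn":2,"fingers":0.1},{"xyz":[0.0033,-0.0013,0],"turn":3,"fingers":0.1},{"xyz":[0.0044,-0.0017,0],"turn":4,"fingers":0.1}]'; python3 tq.py; python3 -m crank '[{"xyz":[0.0011,-0.0004,0],"turn":1,"fingers":0.1},{"xyz":[0.0022,-0.0007,0],"turn":2,"fingers":0.1},{"xyz":[0.0034,-0.0010,0],"turn":3,"fingers":0.1},{"xyz":[0.0045,-0.0013,0],"turn":4,"fingers":0.1}]'; python3 tq.py
```

```text
clock: 12.6
tcp_pos: [0.4475, -0.0712, 0.0835]
orientation: [2.557, 1.825, -0.0]
ft_force: [-0.7, -5.2, 6.7]
gripper_width: 0.0109
gripper_force: 60.8
T [-0.474] mean -0.474 phi 28.95 r 0.0674 ang 28.97 F [-0.7 -5.2  6.7] M [-0.97  0.14 -0.54]
2 [ 0.0022 -0.0007]
4 [ 0.0045 -0.0014]
6 [ 0.0068 -0.002 ]
8 [ 0.0091 -0.0025]
10 [ 0.0114 -0.0029]
clock: 13.0
tcp_pos: [0.452, -0.0726, 0.0835]
orientation: [2.491, 1.913, -0.001]
ft_force: [-0.4, -6.4, 6.3]
gripper_width: 0.0108
gripper_force: 60.9
T [-0.386] mean -0.386 phi 32.94 r 0.0675 ang 32.96 F [-0.4 -6.4  6.3] M [-1.19  0.19 -0.47]
2 [ 0.0023 -0.0006]
4 [ 0.0046 -0.0011]
6 [ 0.0069 -0.0015]
8 [ 0.0092 -0.0018]
10 [ 0.0116 -0.0021]
```

```bash
python3 -m crank '[{"xyz":[0.0011,-0.0005,0],"turn":1,"fingers":0.1},{"xyz":[0.0023,-0.0009,0],"turn":2,"fingers":0.1}]' >/dev/null; python3 tq.py|head -1; python3 -m crank '[{"xyz":[0.0012,-0.0004,0],"turn":1,"fingers":0.1},{"xyz":[0.0023,-0.0007,0],"turn":2,"fingers":0.1}]'>/dev/null; python3 tq.py
python3 - <<'E'
from h import *
S=[look('scene')[0],look('top')[0]]
cv2.imwrite('pics/c8.png',np.hstack([cv2.resize(S[0][130:210,190:270,::-1],None,fx=5,fy=5,interpolation=cv2.INTER_CUBIC),cv2.resize(S[1][140:220,170:250,::-1],None,fx=5,fy=5,interpolation=cv2.INTER_CUBIC)]))
E
```

```text
T [-0.463] mean -0.463 phi 34.95 r 0.0675 ang 35.03 F [-0.1 -2.9  6.9] M [-0.62  0.14 -0.5 ]
T [-0.444] mean -0.444 phi 36.96 r 0.0676 ang 37.07 F [-0.2 -2.8  6. ] M [-0.48  0.12 -0.47]
2 [ 0.0023 -0.0004]
4 [ 0.0047 -0.0007]
6 [ 0.007 -0.001]
8 [ 0.0094 -0.0012]
10 [ 0.0117 -0.0012]
```

View pics/c8.png

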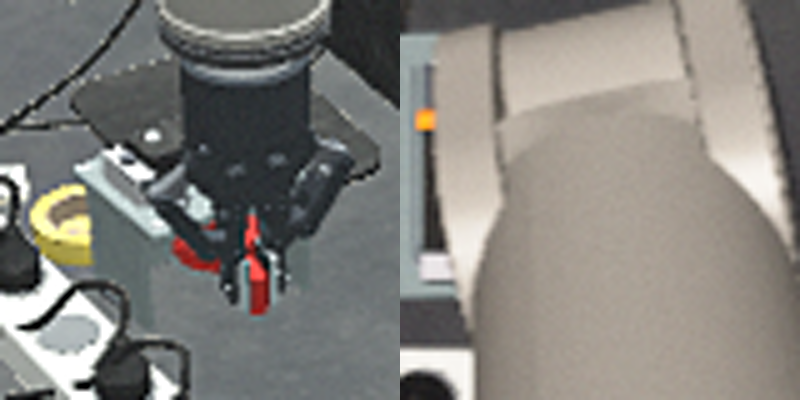

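The wing is turning with the gripper and the jaw has advanced. The top crop shows the jaw at (427,118), the gauge's left edge at (430,190) and the stop at (432,265). I can track the gauge's rows in that strip.

```bash
cat > gap.py <<'E'
from h import *
for n in range(2): im,d,h=look()
v=im[155:200,174:177].astype(float).mean(1)  # rows
g=v.mean(1); sat=v[:,0]-v[:,2]
def cross(a,lo,hi,th,sg):
    for r in range(lo,hi):
        x,y=a[r-155],a[r-154]
        if (y-th)*sg>0>=(x-th)*sg: return round(r+(th-x)/(y-x),2)
t=int(155+np.argmax(sat));print('orange peak',t,'orange low edge',cross(sat,t,t+6,60,-1),'gauge bottom->plate/stop',cross(g,178,198,105,1))
print(g[:].round().astype(int))
E
python3 gap.py; python3 -m crank '[{"xyz":[0.0012,-0.0002,0],"turn":1,"fingers":0.1},{"xyz":[0.0023,-0.0004,0],"turn":2,"fingers":0.1}]'>/dev/null; python3 tq.py|head -1; python3 gap.py
```

```text
orange peak 165 orange low edge 165.74 gauge bottom->plate/stop 189.59
[126 127 127 125 124 122 128 154 168 164 150  81  87  88  88  88  82  81
  79  76  74  77  77  75  78  72  73  73  71  72  73  75  72  69  66 132
 222 222 226 226 215 129 173 165 115]
T [-0.483] mean -0.483 phi 38.96 r 0.0676 ang 39.03 F [-0.5 -3.7  4.9] M [-0.63  0.09 -0.49]
orange peak 165 orange low edge 165.79 gauge bottom->plate/stop 189.7
[116 115 117 116 115 116 118 137 165 162 153  66  76  74  75  74  70  74
  74  70  74  78  79  76  78  73  70  71  70  73  73  73  73  70  65 122
 224 223 226 226 215 128 170 164 114]
```

```bash
python3 -m crank '[{"xyz":[0.0012,-0.0002,0],"turn":1,"fingers":0.1},{"xyz":[0.0024,-0.0003,0],"turn":2,"fingers":0.1}]'>/dev/null; python3 tq.py|head -1; python3 gap.py|head -1;python3 -m crank '[{"xyz":[0.0012,-0.0001,0],"turn":1,"fingers":0.1},{"xyz":[0.0024,-0.0002,0],"turn":2,"fingers":0.1}]'>/dev/null; python3 tq.py|head -1; python3 gap.py|head -1
```

```text
T [-0.518] mean -0.518 phi 40.96 r 0.0676 ang 41.03 F [-0.9 -3.9  7.2] M [-0.69  0.2  -0.49]
orange peak 164 orange low edge 165.8 gauge bottom->plate/stop 189.64
T [-0.635] mean -0.635 phi 42.95 r 0.0676 ang 42.99 F [-1.8 -3.6  7.4] M [-0.71  0.3  -0.53]
orange peak 165 orange low edge 165.84 gauge bottom->plate/stop 189.68
```

```bash
python3 -m crank '[{"xyz":[0.0012,0,0],"turn":1,"fingers":0.1},{"xyz":[0.0024,-0.0001,0],"turn":2,"fingers":0.1}]'>/dev/null; python3 tq.py|head -1; python3 -m crank '[{"xyz":[0.0012,0,0],"turn":1,"fingers":0.1},{"xyz":[0.0018,0,0],"turn":1.5,"fingers":0.1}]'>/dev/null; python3 tq.py|head -1; python3 gap.py|head -1
```

```text
T [-0.68] mean -0.68 phi 44.95 r 0.0676 ang 44.93 F [-2.  -4.5  7.6] M [-0.77  0.47 -0.56]
T [-0.715] mean -0.715 phi 46.44 r 0.0677 ang 46.46 F [-2.8 -5.   8.2] M [-0.86  0.53 -0.54]
orange peak 165 orange low edge 165.85 gauge bottom->plate/stop 189.68
```

```bash
python3 -m crank '[{"xyz":[0,0,0],"turn":0,"fingers":0.2},{"xyz":[0,0,0],"turn":0,"fingers":0.3},{"xyz":[0,0,0],"turn":0,"fingers":0.35},{"xyz":[0,0,0],"turn":0,"fingers":0.35},{"xyz":[0,0,0.02],"turn":0,"fingers":0.35},{"xyz":[0,0,0.05],"turn":0,"fingers":0.35},{"xyz":[0,0,0.09],"turn":0,"fingers":0.35},{"xyz":[0,0,0.13],"turn":0,"fingers":0.35},{"xyz":[0,-0.04,0.15],"turn":0,"fingers":0.35},{"xyz":[0,-0.08,0.15],"turn":0,"fingers":0.35}]'; python3 -m crank '[{"xyz":[0,-0.04,0],"turn":0,"fingers":0.35},{"xyz":[0,-0.08,0],"turn":0,"fingers":0.35},{"xyz":[0,-0.11,0],"turn":0,"fingers":0.35},{"xyz":[0,-0.13,0],"turn":0,"fingers":0.35},{"xyz":[0,-0.13,0],"turn":0,"fingers":0.35}]'; python3 gap.py|head -1
python3 - <<'E'
from h import *
im,d,h=look();cv2.imwrite('pics/c9.png',cv2.resize(im[135:215,110:230,::-1],None,fx=6,fy=6,interpolation=cv2.INTER_CUBIC));P=cloud('top',d)
red=((h[...,0]<6)|(h[...,0]>174))&(h[...,1]>150)
red=box(red&(P[...,2]>.081),195,240,165,210);ys,xs=np.nonzero(red);q=plane('top',np.c_[xs,ys],.087);v=q.mean(0)-[.4696,-.0075,0]
print(q.mean(0),np.degrees(np.arctan2(v[1],v[0]))+138.1,np.hypot(*v[:2]),len(xs))
E
```

```text
clock: 16.0
tcp_pos: [0.4693, -0.1553, 0.2367]
orientation: [2.242, 2.193, 0.003]
ft_force: [1.9, -0.6, -0.7]
gripper_width: 0.03
gripper_force: 0.0
clock: 16.5
tcp_pos: [0.4672, -0.2874, 0.2329]
orientation: [-2.252, -2.19, 0.001]
ft_force: [1.2, 0.7, 0.2]
gripper_width: 0.0298
gripper_force: 0.0
orange peak 165 orange low edge 165.85 gauge bottom->plate/stop 189.76
[ 0.46707805 -0.07274815  0.087     ] 45.88652806180802 0.06529686730283601 47
```

View pics/c9.png

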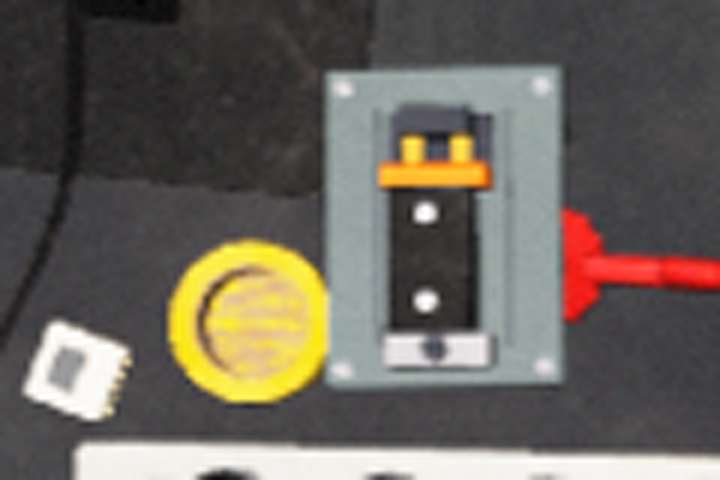

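The gauge sits square between the stop (435,350) and the jaw (435,178), with no gap at either end. The wing has kept its angle, nothing else has moved, and the gripper is clear.

```bash
python3 -c "
from plant import bot
print(bot.hand_in())"
```

```text
the job is handed in; nothing more can be done
None
```

The job is handed in: the gauge stands square on the plate, clamped against the stop with an estimated 13–16 N (inferred from knob torque and angle, not measured directly), and the arm is clear of everything.

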